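Take a nest of tube sieves apart, each into its receiver pan

ROBOT

A 6-joint arm with a two-finger parallel gripper is mounted at the origin on a cart in front of the work surface, level with it; the furniture and walls round the work are solid. World frame = base frame: x ahead of the robot, y to its left, z up, the work surface at z = 0. Lengths are in mm, angles in rad, forces in N, time in s.
With the tool pointing down it reaches from about 350 to 775 mm from the base axis. Payload 7.3 kg.
Tool frame: the origin (TCP) lies at the very end of the fingers, on their centre line; the grasp point (between the pads) lies 19 mm behind it; z points along the fingers, y is the direction in which the jaws open and shut (so a half turn about z gives the same grasp; the last joint's range is limited). The gripper opens to 92 mm and grips with 3 to 60 N. Pads are 19 mm wide; open, the fingers measure 130 mm over their backs; the gripper's body (75 mm by 190 mm) begins 47 mm behind the grasp point.
Start: joints at [-0.146, 0.342, 1.524, -0, 1.275, -0.146], TCP at [525.019, 0.019, 226.741] pointing down, gripper open.
Joint ranges: [-2.53, 2.53], [-0.77, 2.02], [0.04, 2.7], [-1, 4.14], [0.28, 2.66], [-3.11, 3.11]. Speed limits (rad/s): [2.57, 2.57, 3.14, 3.14, 3.14, 3.14].

INTERFACE

Orientations are given as [roll, pitch, yaw] about the fixed x, y, z axes, in that order (R = Rz(yaw) Ry(pitch) Rx(roll)).
In Python, from plant import * gives the robot as it stands.
- The arm moves only by the tool arm_command, never from a script. Its argument "targets" is text: rows parted by semicolons, each of 7 numbers parted by spaces: the shift along the world's x, y, z in m, then the turn, a rotation vector about the world's x, y, z in degrees, then the finger opening in m, from 0 to 0.0918. A call has 1 to 5 rows; each row is the pose to reach, as a shift and turn from the pose commanded when the call began; what a row does not reach only later rows make up. A row lasts 1/10 s, in which the tool goes at most 50 mm and 8.59 degrees, less where a joint would pass 70% of its speed; a pose out of reach is approached as far as the arm can. A call with a gripper value outside its range is refused whole. The fingers move at their own pace and stop on an object; the grip force is fixed at half the most. Time passes only in rows, so rows that repeat a pose let the fingers close. It gives the time, the measured TCP pose, the force and the opening at its end, in the units of the state.
- get_obs(): the state, without advancing time (a new reading comes with each control period).
- capture(name): name is "scene" or "side" or "wrist"; returns a dict with "color" (384x512x3 uint8, red, green, blue), "range_z" (384x512 float32, mm along the optical axis (not along the pixel's ray), 0 where there is no reading), "camera_matrix" (3x3 intrinsics, pixels), "rvec" (rotation vector, rad) and "tvec" (3), from world to camera coordinates, as OpenCV has them; the wrist camera has in their place "tool_from_camera" (4x4, takes a point from camera to tool coordinates, whose origin is the TCP and whose axes are the flange's). Camera axes: x right, y down, z forward; pixel columns grow to the right and rows downward; lengths in mm; the calibration is good to about 2 mm. A picture is of the moment at which its call begins: read the wrist's pose just before it.
- close_job(): hands the job in, once; it reports no verdict.
The state is a dict: "time": time; "joint_positions": joint angles; "dq": joint speeds; "tau": joint torques, N m; "tool_pos": TCP position; "tcp_rot": TCP orientation; "contact_force": force on the tool from outside, world axes, zero at the start; "moment": the same for the moment, N m; "grip_width": finger opening in mm.
Only numpy, scipy, OpenCV 4.12 (cv2) and the standard library are available. Lean on these libraries where they do the work, as an engineer would, in place of code of your own. Each camera call takes 0.05 s, during which the arm holds its last target. There are 200 camera calls.

TASK

The sample has been sieved: take the nest of four brass tube sieves apart and stand each sieve upright and flat in the dark steel pan of its own size, the smallest sieve in the smallest pan and so on up to the largest in the largest, so that each fraction can be rinsed out by itself. Keep the sieves upright throughout so that nothing spills. Leave the tally counter and the sample jar next to it where they are.

Things in the scene. Friction and masses are not known exactly. Their poses are not given: they have to be found in the camera images.
- sieve_1: The smallest of four tube sieves: upright brass tube, 24 mm outside diameter, 81 mm tall, wall 2.5 mm, open top, steel mesh across it 6 mm above its foot; about 96 g. Origin: centre of its foot, z up the tube. Starts standing inside sieve_2 on its mesh, with 4 mm of play all round; its top 23 mm stand free above that rim, and it lifts straight out.
- sieve_2: The second smallest of four tube sieves: upright brass tube, 38 mm outside diameter, 64 mm tall, wall 2.5 mm, open top, steel mesh across it 6 mm above its foot; about 117 g. Origin: centre of its foot, z up the tube. Starts standing inside sieve_3 on its mesh, with 4 mm of play all round; its top 23 mm stand free above that rim, and it lifts straight out.
- sieve_3: The second largest of four tube sieves: upright brass tube, 52 mm outside diameter, 47 mm tall, wall 2.5 mm, open top, steel mesh across it 6 mm above its foot; about 138 g. Origin: centre of its foot, z up the tube. Starts standing inside sieve_4 on its mesh, with 4 mm of play all round; its top 23 mm stand free above that rim, and it lifts straight out.
- sieve_4: The largest of four tube sieves: upright brass tube, 66 mm outside diameter, 30 mm tall, wall 2.5 mm, open top, steel mesh across it 6 mm above its foot; about 159 g. Origin: centre of its foot, z up the tube. Starts on the worktop with the other three nested inside it.
- pan_1: The smallest of four round dark steel receiver pans, loose on the worktop: inside diameter 37 mm (sieve_1 plus 13 mm; too small for a larger sieve), 44 mm across the rolled rim, 12 mm high, floor 3 mm thick. About 144 g. Origin: centre of its underside; z points up.
- pan_2: The second smallest of four round dark steel receiver pans, loose on the worktop: inside diameter 51 mm (sieve_2 plus 13 mm; too small for a larger sieve), 58 mm across the rolled rim, 12 mm high, floor 3 mm thick. About 158 g. Origin: centre of its underside; z points up.
- pan_3: The second largest of four round dark steel receiver pans, loose on the worktop: inside diameter 65 mm (sieve_3 plus 13 mm; too small for a larger sieve), 72 mm across the rolled rim, 12 mm high, floor 3 mm thick. About 172 g. Origin: centre of its underside; z points up.
- pan_4: The largest of four round dark steel receiver pans, loose on the worktop: inside diameter 79 mm (sieve_4 plus 13 mm; too small for a larger sieve), 86 mm across the rolled rim, 12 mm high, floor 3 mm thick. About 186 g. Origin: centre of its underside; z points up.
- sample_jar: Bystander: a white screw-top sample jar with a yellow cap, standing near the tally counter, 45 mm across, 64 mm tall, loose on the worktop. Origin: centre of its underside.
- counter: Bystander: a pale round hand tally counter lying on the worktop, 51 x 53 mm, 22 mm high, loose. Origin: centre of its underside.
Things that resemble listed ones, but are neither listed nor needed, are in the scene too. What is shaped like the sieve_3 but blue is not meant.

How it is judged (in metres and radians):
At the end, for the whole second after the job is handed in: each of the four sieves stands upright (within 0.08 rad) and at rest on the floor of the pan of its own size (centres within 9 mm, foot at floor height within 3 mm), the pans lie flat on the worktop, and the sample jar and the tally counter are within 20 mm of where they were (horizontal distance between sieve_1 and pan_1 below 0.009 m and z of sieve_1 in the frame of pan_1 between 0.001 and 0.006 m and angle between each of sieve_1, sieve_2, sieve_3, sieve_4's own z axis and vertical below 0.08 rad and linear speed of each of sieve_1, pan_1, sieve_2, pan_2, sieve_3, pan_3, sieve_4, pan_4 below 0.02 m/s and angle between each of pan_1, pan_2, pan_3, pan_4's own z axis and vertical below 0.05 rad and height (world z) of each of pan_1, pan_2, pan_3, pan_4 below 0.004 m and horizontal distance between sieve_2 and pan_2 below 0.009 m and z of sieve_2 in the frame of pan_2 between 0.001 and 0.006 m and horizontal distance between sieve_3 and pan_3 below 0.009 m and z of sieve_3 in the frame of pan_3 between 0.001 and 0.006 m and horizontal distance between sieve_4 and pan_4 below 0.009 m and z of sieve_4 in the frame of pan_4 between 0.001 and 0.006 m and distance of each of sample_jar, counter from where it was at the start of the episode below 0.02 m); the robot touches nothing.
It fails at once if a sieve is tipped by more than about 30 degrees, so that its fraction spills (angle between any of sieve_1, sieve_2, sieve_3, sieve_4's own z axis and vertical above 0.55 rad).
It fails at once if the sample jar or the tally counter is pushed more than 20 mm from its place (distance of any of sample_jar, counter from where it was at the start of the episode above 0.02 m).
It also fails if it takes over 109 s, if anything falls off the work surface, if the arm or the gripper's body presses on something with over 40 N, if the wrist force passes 120 N, or if a joint passes its speed limit or range.

## Working session

There is one attempt and no reset: what is moved stays moved. The work goes in short steps, Python scripts to look and compute and a tool call to move; the robot and the scene stay as the last step left them, time stands still between calls to the robot, and variables do not carry over. Pictures are saved under pics/ and viewed, about 12 in all and at most 16, crops included, and the job is handed in when it is done.

Besides the shell and the picture viewer there is one more tool, called after "Emit:" by a JSON object that holds its "op" and its "data". arm_command: Moves the arm, as the interface text tells. Its arguments: {"type":"object","properties":{"targets":{"type":"string"}},"required":["targets"]}

```bash
mkdir -p pics; cat > h.py <<'E'
from plant import *
import numpy as np, cv2
def cam(n):
    o=get_obs(); c=capture(n); c['obs']=o; return c
def save(c,f,crop=None,s=1):
    im=c['color'][:,:,::-1]
    if crop: x0,y0,x1,y1=crop; im=im[y0:y1,x0:x1]
    cv2.imwrite('pics/'+f,cv2.resize(im,None,fx=s,fy=s,interpolation=cv2.INTER_CUBIC))
def cloud(c):
    K=c['camera_matrix']; z=c['range_z'].astype(float); v,u=np.indices(z.shape)
    P=np.stack([(u-K[0,2])/K[0,0]*z,(v-K[1,2])/K[1,1]*z,z],-1)
    if 'rvec' in c:
        R=cv2.Rodrigues(np.array(c['rvec'],float))[0]; return (P-np.array(c['tvec']).reshape(3))@R
    T=np.array(c['tool_from_camera']); P=P@T[:3,:3].T+T[:3,3]
    from scipy.spatial.transform import Rotation as Ro
    o=c['obs']; return P@Ro.from_euler('xyz',o['tcp_rot']).as_matrix().T+np.array(o['tool_pos'])
E
python3 - <<'E'
from h import *
import pickle
for n in('scene','side','wrist'):
    c=cam(n); pickle.dump(c,open(n+'.pkl','wb')); save(c,n+'0.png',s=1.5)
print(c['obs'])
E
```

```text
{'time': 0.1, 'joint_positions': array([-1.46007695e-01,  3.42638688e-01,  1.52491212e+00, -4.42595842e-05,
        1.27537438e+00, -1.45992775e-01]), 'dq': array([ 0.00062798, -0.00300905, -0.00224226, -0.00045991, -0.00114752,
       -0.00046721]), 'tau': array([ 1.49919495e-03, -4.32001984e+01, -2.44694173e+01,  7.19219679e-02,
        5.25739230e-02, -9.79429342e-05]), 'tool_pos': array([5.24646996e+02, 5.65162160e-02, 2.26125174e+02]), 'tcp_rot': array([-3.14026814e+00, -1.51975325e-04,  1.57079422e+00]), 'contact_force': array([ 0.83125698, -0.38075049, -0.09014774]), 'moment': array([ 0.00711026, -0.00270389, -0.04327455]), 'grip_width': 91.52162026229217}
```

View pics/scene0.png

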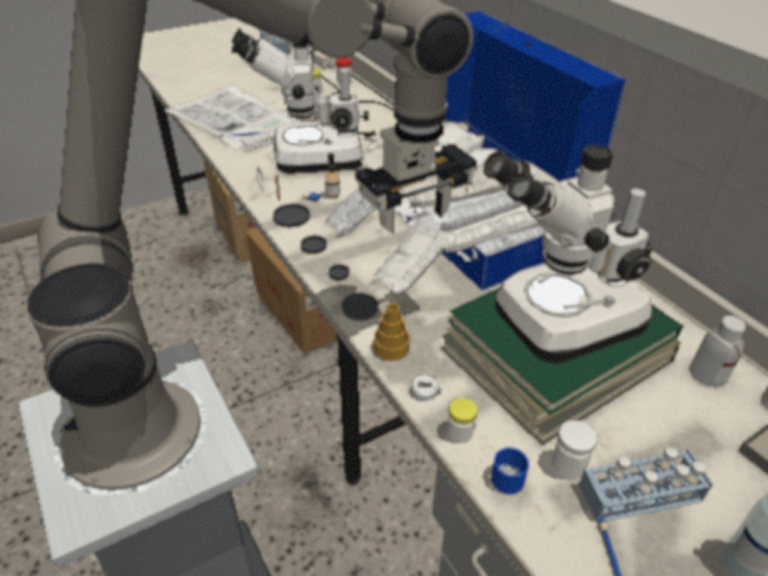

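View pics/side0.png

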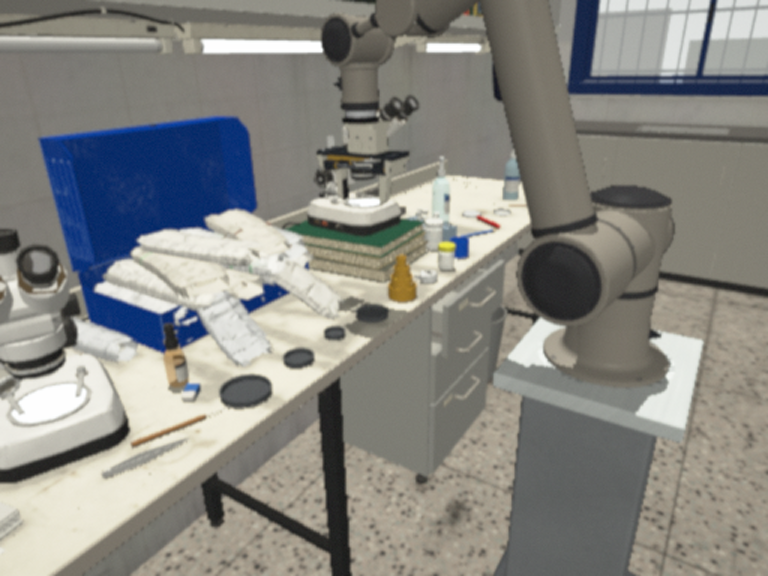

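View pics/wrist0.png

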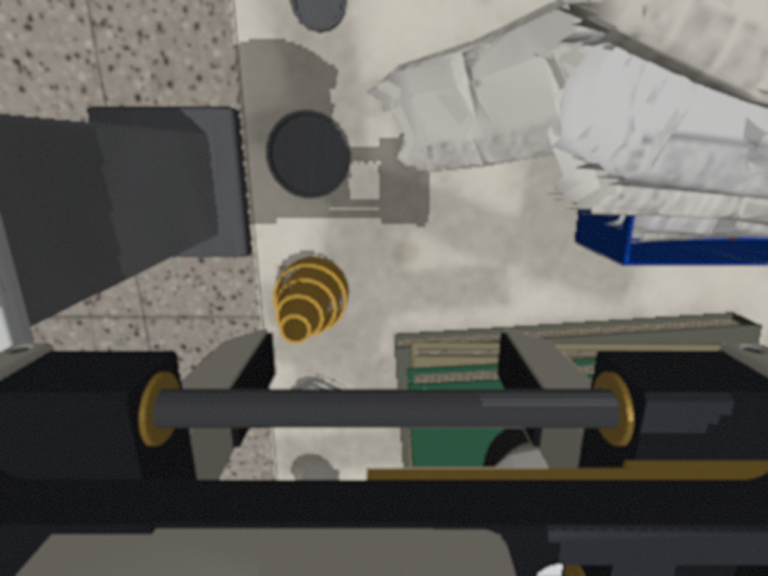

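The scene view shows the brass nest at (392,330). The pans are at (291,214), (313,243), (339,271) and (360,306). The counter is at (425,386), the jar at (460,418) and the blue decoy sieve at (510,470). Next I'll measure the nest and pans.

```bash
cat > m.py <<'E'
from h import *
def circ(P):
    A=np.c_[2*P[:,:2],np.ones(len(P))]; s=np.linalg.lstsq(A,(P[:,:2]**2).sum(1),rcond=None)[0]
    return s[0],s[1],np.sqrt(s[2]+s[0]**2+s[1]**2)
def pans(c):
    P=cloud(c); im=c['color'].astype(int); h=cv2.cvtColor(c['color'],cv2.COLOR_RGB2HSV)
    m=(im.max(-1)<95)&(h[...,1]<90)&(P[...,2]>-6)&(P[...,2]<22)&(c['range_z']>0)&(P[...,0]>330)&(P[...,0]<650)
    n,l,st,ce=cv2.connectedComponentsWithStats(m.astype(np.uint8))
    for i in range(1,n):
        if st[i,4]<60: continue
        Q=P[l==i]; (x,y),(w,d),_=cv2.minAreaRect(Q[:,:2].astype(np.float32))
        print('dark px',ce[i].round(),st[i,4],'centre',round(x),round(y),'size',round(w),round(d),'z',np.percentile(Q[:,2],[5,50,95]).round(1))
def brass(c):
    P=cloud(c); h=cv2.cvtColor(c['color'],cv2.COLOR_RGB2HSV)
    m=(h[...,0]>10)&(h[...,0]<28)&(h[...,1]>120)&(c['range_z']>0)&(P[...,2]>-3)&(P[...,2]<120)&(P[...,0]>330)&(P[...,0]<650)
    n,l,st,ce=cv2.connectedComponentsWithStats(m.astype(np.uint8))
    for i in range(1,n):
        if st[i,4]<60: continue
        Q=P[l==i]; print('brass px',ce[i].round(),st[i,4],'zmax',np.percentile(Q[:,2],99).round(1),'box',Q.min(0).round(),Q.max(0).round())
        for a,b,r in((2,28,33),(32,44,26),(50,62,19),(68,80,12)):
            q=Q[(Q[:,2]>a)&(Q[:,2]<b)]
            if len(q)>10:
                from scipy.optimize import least_squares
                f=least_squares(lambda p:np.hypot(q[:,0]-p[0],q[:,1]-p[1])-r,q[:,:2].mean(0),loss='soft_l1')
                print('  r',r,len(q),f.x.round(1),'res',np.abs(f.fun).mean().round(1))
E
python3 - <<'E'
from m import *; import pickle
for n in('scene','side','wrist'):
    c=pickle.load(open(n+'.pkl','rb')); print(n); pans(c); brass(c)
    im=c['color']; P=cloud(c)
for u,v in((210,257),(210,311),(350,60),(285,100),(420,230),(275,225)): print(u,v,P[v,u].round(),im[v,u])
c=pickle.load(open('scene.pkl','rb'));P=cloud(c)
for n,u,v in(('counter',283,256),('jar',308,270),('books',302,227),('tray',310,175)):print(n,P[v,u].round())
E
```

```text
scene
dark px [202. 113.] 88 centre 573 588 size 21 120 z [11.  16.8 21.4]
dark px [194. 143.] 276 centre 472 430 size 91 77 z [-1.5  2.  10.8]
dark px [209. 163.] 149 centre 466 302 size 59 49 z [-1.   3.1 10.1]
dark px [225. 181.] 103 centre 469 189 size 48 34 z [-0.5  3.8 11. ]
dark px [239. 204.] 427 centre 463 91 size 112 78 z [-2.1  2.2 11. ]
dark px [391. 333.] 162 centre 536 -463 size 66 9 z [-2.2  6.7 19.9]
dark px [479. 374.] 334 centre 627 -616 size 52 33 z [-2.5  0.3 19. ]
brass px [261. 223.] 604 zmax 97.9 box [420. -83.   0.] [517.  27. 101.]
  r 33 185 [454.6 -47.2] res 2.5
  r 26 74 [454.6 -46.6] res 1.4
  r 19 75 [454.1 -47.6] res 2.7
  r 12 72 [452.6 -50.5] res 4.1
side
dark px [248. 209.] 216 centre 455 78 size 65 77 z [ 0.8  4.5 12.6]
dark px [223. 222.] 86 centre 472 193 size 36 45 z [ 2.6  5.8 12.5]
dark px [199. 238.] 182 centre 469 306 size 49 58 z [ 2.5  4.6 12.8]
dark px [163. 261.] 483 centre 473 434 size 79 87 z [ 2.5  4.6 12.8]
dark px [ 42. 307.] 418 centre 551 688 size 161 21 z [10.7 15.9 21.6]
brass px [268. 187.] 380 zmax 98.1 box [419. -71.   1.] [48
[... 195 characters left out ...]
 41 z [ 1.8  3.4 12.5]
dark px [205. 102.] 2659 centre 458 77 size 74 71 z [ 1.7  3.3 12.4]
dark px [297. 223.] 213 centre 587 -91 size 107 13 z [2.6 3.8 5.5]
brass px [206. 199.] 1983 zmax 99.5 box [426. -71.  -1.] [489. -14. 100.]
  r 33 353 [456.3 -48.1] res 3.3
  r 26 185 [457.7 -47.3] res 2.6
  r 19 302 [459.5 -43. ] res 3.5
  r 12 355 [458.7 -42.2] res 3.4
210 257 [ 455. -143.   15.] [106 105 103]
210 311 [ 448. -247.    5.] [109 107 103]
350 60 [616. 117.  82.] [180 177 170]
285 100 [558.  79.  36.] [149 147 142]
420 230 [743. -87.  39.] [119 111  88]
275 225 [551. -96.   3.] [95 93 83]
counter [ 448. -168.   22.]
jar [ 453. -263.   63.]
books [ 540. -118.   36.]
tray [692.  56.  35.]
```

Emit:
{"op": "arm_command", "data": {"targets": "0 0.05 0 0 0 0 0.0918; 0 0.1 0 0 0 0 0.0918; 0 0.14 0 0 0 0 0.0918; 0 0.14 0 0 0 0 0.0918; 0 0.14 0 0 0 0 0.0918"}}

```text
time: 0.65
tool_pos: [524.7, 140.7, 226.3]
tcp_rot: [-3.141, 0.001, 1.573]
contact_force: [0.2, -1.0, 0.1]
grip_width: 91.6
```

```bash
cat >> m.py <<'E'
def ring(c,zt,r,guess=None,rad=60,tol=2.5):
    # fit ring of mean radius r at height zt using depth points
    from scipy.optimize import least_squares
    P=cloud(c); m=(abs(P[...,2]-zt)<tol)&(c['range_z']>0)
    if guess is not None: m&=(np.hypot(P[...,0]-guess[0],P[...,1]-guess[1])<rad)
    q=P[m]
    if len(q)<8: print('few',len(q)); return
    f=least_squares(lambda p:np.hypot(q[:,0]-p[0],q[:,1]-p[1])-r,guess if guess is not None else q[:,:2].mean(0),loss='soft_l1')
    print('ring z',zt,'n',len(q),'c',f.x.round(1),'res',np.abs(f.fun).mean().round(2),'free',np.round(circ(q),1))
E
python3 - <<'E'
from m import *; import pickle
c=cam('wrist'); save(c,'w1.png',s=1.5); pickle.dump(c,open('w1.pkl','wb')); print(c['obs']['tool_pos']); pans(c)
ring(c,12,20,(471,191),30); ring(c,12,27,(468,304),36); ring(c,12,34,(457,77),44)
c=pickle.load(open('wrist.pkl','rb')); ring(c,12,34,(457,77),44)
for zt,r in((99,10.75),(82-6,17.75),(53,24.75),(30,31.75)): ring(c,zt,r,(456,-47),r+8)
E
```

```text
[524.68591433 140.66466237 226.34619451]
dark px [210.  25.] 2041 centre 470 303 size 56 55 z [ 1.7  3.4 12.5]
dark px [269.  25.] 63 centre 537 304 size 5 19 z [ 6.6 14.3 20.4]
dark px [162.  74.] 64 centre 404 252 size 36 5 z [-2.7 -1.3  0.6]
dark px [183.  81.] 202 centre 430 245 size 34 18 z [-1.3  0.1  1.4]
dark px [210.  80.] 104 centre 465 242 size 30 11 z [-1.6  0.1  1.5]
dark px [214. 123.] 1218 centre 463 189 size 62 50 z [-0.6  3.  12.6]
dark px [210. 205.] 1886 centre 459 77 size 70 68 z [ 1.8  3.4 12.2]
dark px [296. 303.] 313 centre 592 -92 size 115 15 z [2.5 3.9 5.9]
ring z 12 n 292 c [473.5 190.4] res 0.95 free [473.5 190.4  20.1]
ring z 12 n 509 c [470.3 302.9] res 0.94 free [470.3 302.9  27. ]
ring z 12 n 409 c [459.7  75.7] res 0.97 free [459.6  75.6  34.1]
ring z 12 n 541 c [459.5  75.2] res 0.97 free [459.5  75.2  34.1]
ring z 99 n 153 c [458.8 -45.5] res 0.7 free [458.8 -45.6  10.6]
ring z 76 n 221 c [457.4 -45.5] res 2.49 free [457.8 -44.1  15.6]
ring z 53 n 229 c [457.7 -47. ] res 1.84 free [458.3 -46.2  23.2]
ring z 30 n 264 c [456.9 -47.8] res 1.85 free [457.2 -47.1  30.4]
```

Emit:
{"op": "arm_command", "data": {"targets": "0 0.05 0 0 0 0 0.0918; 0 0.1 0 0 0 0 0.0918; 0 0.15 0 0 0 0 0.0918; 0 0.18 0 0 0 0 0.0918; 0 0.18 0 0 0 0 0.0918"}}

```text
time: 1.2
tool_pos: [524.9, 322.1, 226.1]
tcp_rot: [-3.141, -0.001, 1.573]
contact_force: [-0.0, 0.4, 1.0]
grip_width: 91.7
```

```bash

python3 - <<'E'
from m import *; import pickle
c=cam('wrist'); save(c,'w2.png',s=1.5); pickle.dump(c,open('w2.pkl','wb')); print(c['obs']['tool_pos'],c['obs']['time']); pans(c)
ring(c,12,20,(471,191),30); ring(c,12,27,(468,304),36); ring(c,12,41,(472,432),50)
E
```

```text
[524.92995441 322.11036757 226.11804749] 1.2
dark px [216.  73.] 4055 centre 472 432 size 84 88 z [ 1.7  3.3 12.3]
dark px [216. 174.] 1282 centre 470 304 size 55 53 z [ 1.9  3.4 12.4]
dark px [222. 247.] 633 centre 472 190 size 46 42 z [ 1.2  3.8 12.5]
dark px [215. 306.] 1088 centre 459 84 size 68 55 z [ 1.3  3.4 12.2]
ring z 12 n 178 c [473.5 191. ] res 1.0 free [473.5 190.9  20.1]
ring z 12 n 353 c [470.4 303.6] res 0.98 free [470.4 303.6  27.1]
ring z 12 n 724 c [475.5 431.5] res 0.98 free [475.5 431.5  41. ]
```

View pics/w2.png

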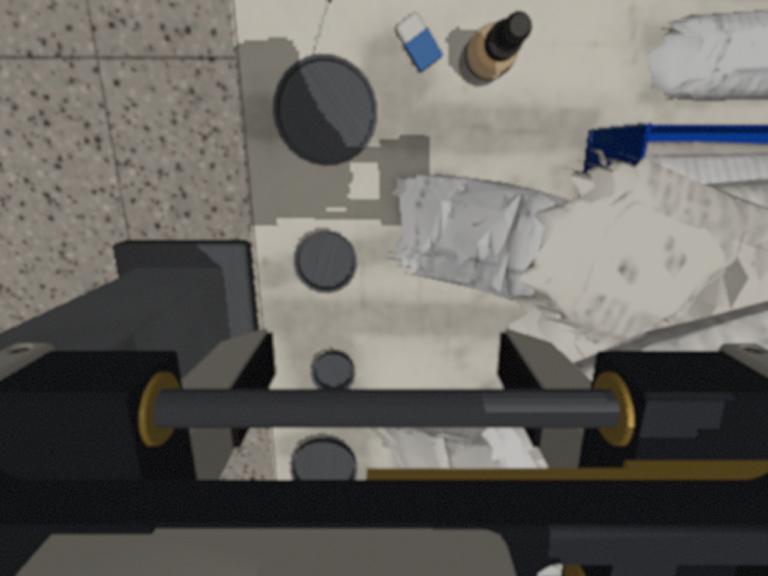

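Wrist view: pan_4 is at (325,110), pan_2 at (325,260), pan_1 at (333,370) and pan_3 at (323,465). The fitted ring radii of 41, 27, 20 and 34 match. What could be confused: the brass nest at scene pixel (392,330) is the target, and the blue cup at (510,470) is the decoy. I'll turn the jaws to lie along y and go to the nest.

Emit:
{"op": "arm_command", "data": {"targets": "-0.013 -0.045 0 0 0 8.5 0.07; -0.026 -0.09 0 0 0 17 0.07; -0.04 -0.135 0 0 0 25.5 0.07; -0.053 -0.18 0 0 0 34 0.07; -0.066 -0.225 0 0 0 42.5 0.07"}}

```text
time: 1.75
tool_pos: [459.7, 96.5, 226.9]
tcp_rot: [-3.141, 0.001, 2.289]
contact_force: [1.1, -0.6, 0.1]
grip_width: 70.1
```

Emit:
{"op": "arm_command", "data": {"targets": "0 -0.045 0 0 0 8.5 0.07; 0 -0.09 0 0 0 17 0.07; 0 -0.13 0 0 0 25.5 0.07; 0 -0.141 0 0 0 34 0.07; 0 -0.141 0 0 0 42.5 0.07"}}

```text
time: 2.25
tool_pos: [459.8, -45.3, 226.9]
tcp_rot: [-3.14, 0.0, 2.977]
contact_force: [-0.5, 0.4, 0.9]
grip_width: 70.3
```

Emit:
{"op": "arm_command", "data": {"targets": "0 0 -0.02 0 0 5 0.06; 0 0 -0.05 0 0 5 0.06; 0 0 -0.076 0 0 5 0.06; 0 0 -0.076 0 0 5 0.06"}}

```text
time: 2.65
tool_pos: [457.9, -42.1, 148.3]
tcp_rot: [3.141, -0.007, 3.061]
contact_force: [-0.3, 0.2, -0.0]
grip_width: 60.3
```

```bash

python3 - <<'E'
from m import *; import pickle
c=cam('wrist'); save(c,'w3.png',s=1.5); pickle.dump(c,open('w3.pkl','wb')); print(c['obs']['tool_pos'],c['obs']['time'],c['obs']['joint_positions'])
for zt,r in((99,10.75),(76,17.75),(53,24.75),(30,31.75)): ring(c,zt,r,(458,-47),r+6)
E
```

```text
[457.89871857 -42.07404663 148.30292766] 2.65 [-2.58259310e-01  3.13712304e-01  1.80696108e+00 -4.85884592e-04
  1.02750017e+00 -1.74866343e+00]
ring z 99 n 281 c [458.  -45.2] res 0.67 free [458.  -45.2  10.5]
ring z 76 n 378 c [456.9 -44.8] res 2.19 free [455.5 -44.6  15.9]
ring z 53 n 436 c [458.1 -45.8] res 2.87 free [456.3 -45.9  22.3]
ring z 30 n 415 c [457.5 -46.6] res 2.06 free [456.1 -46.5  29.9]
```

View pics/w3.png

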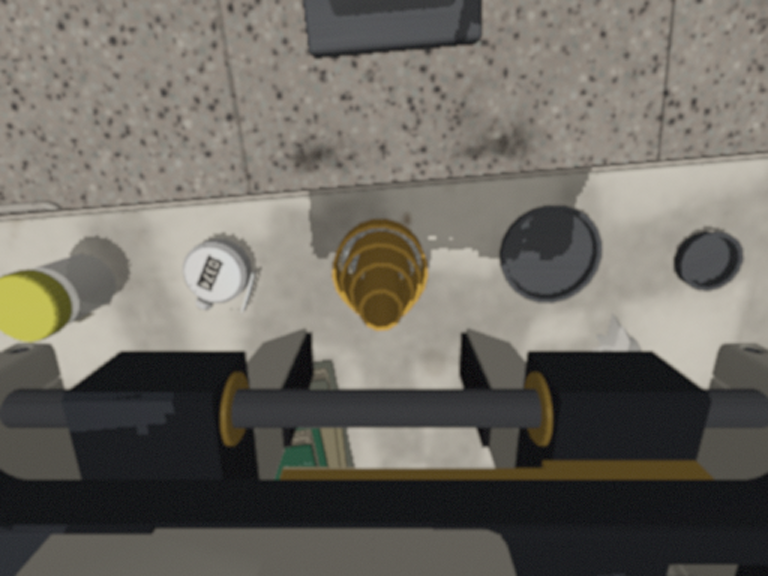

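Nest centred at (380,300) under the open fingers; the rings agree within about 1 mm. I'll go down on sieve_1.

Emit:
{"op": "arm_command", "data": {"targets": "0 0 -0.03 0 0 0 0.06; 0 0 -0.05 0 0 0 0.06; 0 0 -0.068 0 0 0 0.06; 0 0 -0.068 0 0 0 0.05; 0 0 -0.068 0 0 0 0.04"}}

```text
time: 3.2
tool_pos: [461.6, -41.5, 84.2]
tcp_rot: [-3.141, 0.002, 3.063]
contact_force: [0.0, -0.8, 0.8]
grip_width: 48.5
```

Emit:
{"op": "arm_command", "data": {"targets": "-0.0035 -0.004 0 0 0 4.5 0.04; -0.0035 -0.004 -0.003 0 0 4.5 0.03; -0.0035 -0.004 -0.003 0 0 4.5 0.02; -0.0035 -0.004 -0.003 0 0 4.5 0.015; -0.0035 -0.004 -0.003 0 0 4.5 0.015"}}

```text
time: 3.7
tool_pos: [458.0, -44.8, 80.5]
tcp_rot: [-3.141, 0.001, -3.141]
contact_force: [-1.0, -0.0, 5.4]
grip_width: 22.7
```

Emit:
{"op": "arm_command", "data": {"targets": "0 0 0 0 0 0 0.015; 0 0 0 0 0 0 0.015; 0 0 0 0 0 0 0.015"}}

```text
time: 4.0
tool_pos: [458.0, -44.9, 80.5]
tcp_rot: [-3.141, 0.002, -3.141]
contact_force: [-0.3, 0.1, 6.5]
grip_width: 22.8
```

Emit:
{"op": "arm_command", "data": {"targets": "0 0 0.015 0 0 0 0.015; 0 0 0.04 0 0 0 0.015; 0 0 0.065 0 0 0 0.015; 0 0 0.08 0 0 0 0.015; 0 0 0.08 0 0 0 0.015"}}

```text
time: 4.5
tool_pos: [458.5, -45.0, 161.5]
tcp_rot: [-3.141, 0.004, -3.141]
contact_force: [0.2, -0.5, -1.3]
grip_width: 22.6
```

```bash

python3 - <<'E'
from m import *
c=cam('wrist'); save(c,'w4.png',s=1.5); print(c['obs']['tool_pos'],c['obs']['grip_width'],c['obs']['contact_force'])
for zt,r in((179,10.75),(76,17.75),(53,24.75),(30,31.75)): ring(c,zt,r,(458,-46),r+6)
E
```

```text
[458.4931652  -44.96422155 161.50331248] 22.627189969242576 [ 0.19523717 -0.5416053  -1.31427435]
ring z 179 n 513 c [458.2 -45.5] res 1.03 free [457.4 -45.6  10.8]
ring z 76 n 255 c [457.1 -44.9] res 0.7 free [456.8 -44.9  17.5]
ring z 53 n 358 c [458.  -45.8] res 1.59 free [457.1 -45.9  23.5]
ring z 30 n 415 c [457.3 -46.6] res 2.64 free [455.  -46.7  29.1]
```

View pics/w4.png

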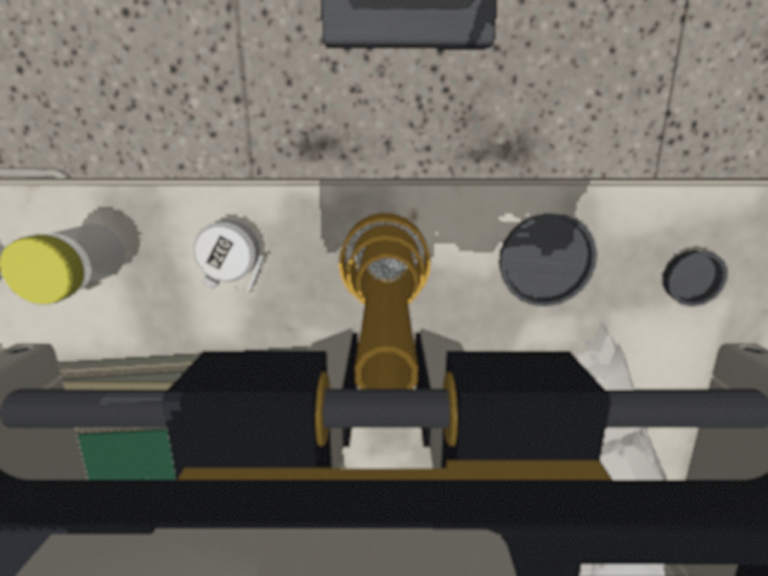

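Sieve_1 is held upright (tube at (387,330)) and the other three stayed put (385,258). On to pan_1.

Emit:
{"op": "arm_command", "data": {"targets": "0.003 0.047 0 0 0 0 0.015; 0.006 0.094 0 0 0 0 0.015; 0.009 0.141 0 0 0 0 0.015; 0.012 0.188 0 0 0 0 0.015; 0.015 0.236 0 0 0 0 0.015"}}

```text
time: 5.05
tool_pos: [471.4, 192.9, 158.2]
tcp_rot: [-3.141, -0.002, -3.141]
contact_force: [1.4, -0.1, -1.0]
grip_width: 23.1
```

Emit:
{"op": "arm_command", "data": {"targets": "0 0 0 0 0 0 0.015; 0 0 -0.035 0 0 0 0.015; 0 0 -0.07 0 0 0 0.015; 0 0 -0.07 0 0 0 0.015; 0 0 -0.07 0 0 0 0.015"}}

```text
time: 5.55
tool_pos: [471.9, 190.7, 89.2]
tcp_rot: [-3.141, -0.003, -3.141]
contact_force: [0.5, 0.1, -0.6]
grip_width: 22.4
```

```bash

python3 - <<'E'
from m import *
c=cam('wrist'); save(c,'w5.png',s=1.5); print(c['obs']['tool_pos'],c['obs']['grip_width'],c['obs']['contact_force'])
z=c['obs']['tool_pos'][2]; ring(c,z+18.5,10.75,(473,190),14); ring(c,12,20,(473,190),30)
E
```

```text
[471.86565981 190.67735249  89.24502403] 22.391966113952073 [ 0.46725623  0.14293808 -0.61218673]
ring z 107.74502403243791 n 435 c [472.  190.2] res 0.72 free [471.8 190.3  10.6]
ring z 12 n 443 c [472.9 191.1] res 0.95 free [472.9 191.2  20.1]
```

View pics/w5.png

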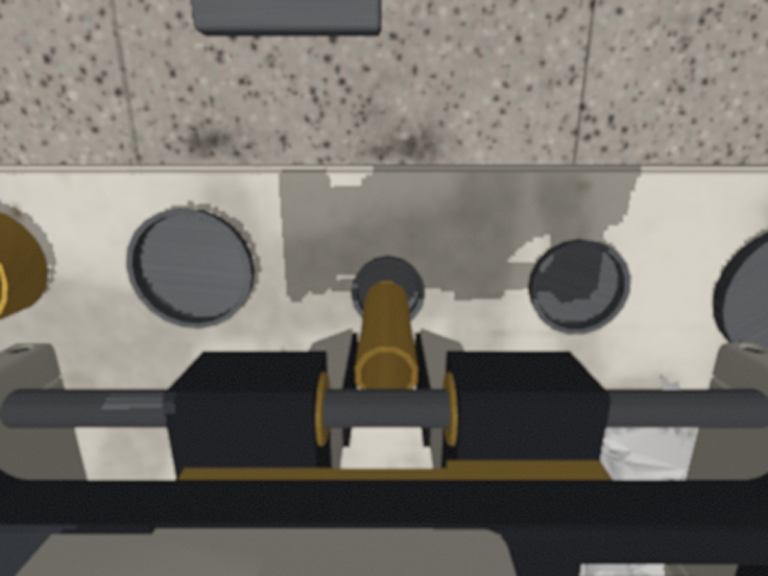

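Sieve_1 is centred over pan_1 (387,290), off by about 1 mm. I'll lower it the rest of the way.

Emit:
{"op": "arm_command", "data": {"targets": "0.001 0.001 -0.01 0 0 0 0.015; 0.001 0.001 -0.018 0 0 0 0.015; 0.001 0.001 -0.022 0 0 0 0.015; 0.001 0.001 -0.023 0 0 0 0.015; 0.001 0.001 -0.023 0 0 0 0.015"}}

```text
time: 6.1
tool_pos: [473.3, 192.2, 66.7]
tcp_rot: [3.142, -0.0, -3.14]
contact_force: [-0.0, 0.2, -0.6]
grip_width: 22.9
```

Emit:
{"op": "arm_command", "data": {"targets": "0 -0.0005 -0.001 0 0 0 0.015; 0 -0.0005 -0.0015 0 0 0 0.015; 0 -0.0005 -0.0015 0 0 0 0.015"}}

```text
time: 6.4
tool_pos: [473.6, 191.7, 65.5]
tcp_rot: [3.141, 0.001, -3.14]
contact_force: [-0.0, 0.3, 0.4]
grip_width: 22.5
```

Emit:
{"op": "arm_command", "data": {"targets": "0 0 -0.0005 0 0 0 0.015; 0 0 -0.0005 0 0 0 0.025; 0 0 -0.0005 0 0 0 0.034; 0 0 -0.0005 0 0 0 0.045; 0 0 -0.0005 0 0 0 0.045"}}

```text
time: 6.9
tool_pos: [473.3, 191.7, 64.7]
tcp_rot: [3.142, -0.0, -3.14]
contact_force: [0.0, -1.1, 0.1]
grip_width: 42.9
```

Emit:
{"op": "arm_command", "data": {"targets": "0 0 0.03 0 0 0 0.05; 0 0 0.06 0 0 0 0.06; 0 0 0.09 0 0 0 0.06; 0 0 0.09 0 0 0 0.06"}}

```text
time: 7.3
tool_pos: [475.6, 192.3, 158.6]
tcp_rot: [3.14, 0.007, -3.14]
contact_force: [0.8, -0.1, 0.7]
grip_width: 60.0
```

```bash

python3 - <<'E'
from m import *
c=cam('wrist'); save(c,'w6.png',s=1.5); print(c['obs']['tool_pos'],c['obs']['grip_width'],c['obs']['contact_force'])
for z in(82,84,86): ring(c,z,10.75,(473,191),14,1)
ring(c,12,20,(473,190),30)
E
```

```text
[475.57102124 192.31619877 158.56836237] 60.04785990561279 [ 0.76644827 -0.13137232  0.68811011]
ring z 82 n 49 c [473.1 191.6] res 0.64 free [473.2 191.7  10.6]
ring z 84 n 182 c [473.8 191.4] res 0.66 free [473.8 191.4  10.5]
few 4
ring z 12 n 311 c [473.2 191.2] res 1.52 free [473.1 191.1  19.7]
```

Sieve_1 is standing in pan_1 (top at z 84, centres within 1 mm). Sieve_2 is next.

Emit:
{"op": "arm_command", "data": {"targets": "-0.003 -0.047 0 0 0 0 0.06; -0.006 -0.094 0 0 0 0 0.06; -0.009 -0.141 0 0 0 0 0.06; -0.013 -0.188 0 0 0 0 0.06; -0.0165 -0.236 0 0 0 0 0.06"}}

```text
time: 7.85
tool_pos: [455.7, -45.7, 153.6]
tcp_rot: [3.141, -0.002, -3.14]
contact_force: [-0.2, 0.3, 0.3]
grip_width: 60.5
```

Emit:
{"op": "arm_command", "data": {"targets": "0 0 0 0 0 0 0.06; 0 0 -0.03 0 0 0 0.06; 0 0 -0.06 0 0 0 0.06; 0 0 -0.08 0 0 0 0.06; 0 0 -0.08 0 0 0 0.06"}}

```text
time: 8.35
tool_pos: [454.4, -43.0, 71.8]
tcp_rot: [3.139, -0.007, -3.14]
contact_force: [-0.2, 0.6, -0.1]
grip_width: 60.6
```

Emit:
{"op": "arm_command", "data": {"targets": "0.001 -0.001 -0.01 0 0 0 0.06; 0.001 -0.001 -0.015 0 0 0 0.05; 0.001 -0.001 -0.016 0 0 0 0.05; 0.001 -0.001 -0.016 0 0 0 0.05; 0.001 -0.001 -0.016 0 0 0 0.05"}}

```text
time: 8.85
tool_pos: [458.2, -45.3, 59.3]
tcp_rot: [-3.141, 0.001, -3.14]
contact_force: [0.2, -0.4, 0.7]
grip_width: 50.3
```

Emit:
{"op": "arm_command", "data": {"targets": "-0.001 0 -0.002 0 0 0 0.04; -0.001 0 -0.002 0 0 0 0.03; -0.001 0 -0.002 0 0 0 0.028; -0.001 0 -0.002 0 0 0 0.028; -0.001 0 -0.002 0 0 0 0.028"}}

```text
time: 9.35
tool_pos: [456.8, -45.3, 56.8]
tcp_rot: [3.141, -0.0, -3.14]
contact_force: [-0.5, 0.1, 0.2]
grip_width: 37.4
```

Emit:
{"op": "arm_command", "data": {"targets": "0 0 0 0 0 0 0.028; 0 0 0.01 0 0 0 0.028; 0 0 0.03 0 0 0 0.028; 0 0 0.05 0 0 0 0.028; 0 0 0.07 0 0 0 0.028"}}

```text
time: 9.85
tool_pos: [456.8, -45.2, 128.1]
tcp_rot: [3.142, 0.0, -3.14]
contact_force: [-0.3, -0.8, -1.7]
grip_width: 37.6
```

Emit:
{"op": "arm_command", "data": {"targets": "0 0 0.03 0 0 0 0.028; 0 0 0.05 0 0 0 0.028; 0 0 0.05 0 0 0 0.028; 0 0 0.05 0 0 0 0.028"}}

```text
time: 10.25
tool_pos: [456.7, -45.2, 176.9]
tcp_rot: [-3.142, 0.001, -3.14]
contact_force: [0.2, 0.1, -1.3]
grip_width: 37.2
```

```bash

python3 - <<'E'
from m import *
c=cam('wrist'); save(c,'w7.png',s=1.5); print(c['obs']['tool_pos'],c['obs']['grip_width'],c['obs']['contact_force'])
z=c['obs']['tool_pos'][2]
for t in(16,18,20): ring(c,z+t,17.75,(457,-45),22,1)
ring(c,53,24.75,(457,-45),30);ring(c,30,31.75,(457,-46),38)
E
```

```text
[456.70593343 -45.21096989 176.86077083] 37.183532076177144 [ 0.23497977  0.13694197 -1.27322731]
ring z 192.86077083381124 n 131 c [455.8 -45.5] res 0.73 free [455.5 -45.4  17.7]
ring z 194.86077083381124 n 337 c [456.6 -45.6] res 0.81 free [456.4 -45.6  17.6]
ring z 196.86077083381124 n 295 c [456.9 -45.8] res 0.79 free [456.8 -45.7  17.8]
ring z 53 n 255 c [457.7 -45.8] res 0.67 free [457.4 -45.8  24.4]
ring z 30 n 349 c [457.3 -46.6] res 1.8 free [456.1 -46.8  30.1]
```

Emit:
{"op": "arm_command", "data": {"targets": "0.002 0.047 0 0 0 0 0.028; 0.004 0.094 0 0 0 0 0.028; 0.006 0.141 0 0 0 0 0.028; 0.008 0.188 0 0 0 0 0.028; 0.01 0.235 0 0 0 0 0.028"}}

```text
time: 10.8
tool_pos: [465.9, 191.4, 175.3]
tcp_rot: [-3.141, -0.003, -3.141]
contact_force: [1.5, -0.9, -1.6]
grip_width: 37.0
```

Emit:
{"op": "arm_command", "data": {"targets": "0.002 0.047 0 0 0 0 0.028; 0.0037 0.094 0 0 0 0 0.028; 0.0037 0.114 0 0 0 0 0.028; 0.0037 0.114 -0.04 0 0 0 0.028; 0.0037 0.114 -0.08 0 0 0 0.028"}}

```text
time: 11.3
tool_pos: [470.1, 304.7, 95.0]
tcp_rot: [3.141, 0.0, -3.138]
contact_force: [0.3, 0.1, -1.7]
grip_width: 37.6
```

Emit:
{"op": "arm_command", "data": {"targets": "0 0 -0.025 0 0 0 0.028; 0 0 -0.025 0 0 0 0.028; 0 0 -0.025 0 0 0 0.028"}}

```text
time: 11.6
tool_pos: [470.3, 303.5, 71.3]
tcp_rot: [-3.141, -0.002, -3.14]
contact_force: [0.4, 0.3, -0.9]
grip_width: 37.3
```

```bash

python3 - <<'E'
from m import *
c=cam('wrist'); save(c,'w8.png',s=1.5); print(c['obs']['tool_pos'],c['obs']['grip_width'],c['obs']['contact_force'])
z=c['obs']['tool_pos'][2]
ring(c,z+19,17.75,(470,303),22,2)
ring(c,12,27,(470,303),33)
E
```

```text
[470.26696959 303.5437816   71.25416504] 37.281208737643034 [ 0.38832702  0.27879263 -0.87920481]
ring z 90.25416503821147 n 637 c [470.4 303. ] res 0.82 free [470.1 303.   17.6]
ring z 12 n 658 c [469.8 304.1] res 0.96 free [469.8 304.1  27. ]
```

Emit:
{"op": "arm_command", "data": {"targets": "0 0.001 -0.01 0 0 0 0.028; 0 0.001 -0.018 0 0 0 0.028; 0 0.001 -0.022 0 0 0 0.028; 0 0.001 -0.0235 0 0 0 0.028; 0 0.001 -0.0235 0 0 0 0.028"}}

```text
time: 12.15
tool_pos: [470.6, 304.7, 48.2]
tcp_rot: [3.142, -0.0, -3.14]
contact_force: [1.0, 0.2, -1.6]
grip_width: 37.2
```

Emit:
{"op": "arm_command", "data": {"targets": "0 0 -0.0005 0 0 0 0.028; 0 0 -0.0005 0 0 0 0.028"}}

```text
time: 12.35
tool_pos: [470.7, 304.8, 48.0]
tcp_rot: [3.141, 0.0, -3.14]
contact_force: [0.6, -1.0, -1.2]
grip_width: 37.2
```

Emit:
{"op": "arm_command", "data": {"targets": "0 0 -0.001 0 0 0 0.028; 0 0 -0.001 0 0 0 0.028; 0 0 -0.001 0 0 0 0.028; 0 0 -0.001 0 0 0 0.04; 0 0 -0.001 0 0 0 0.055"}}

```text
time: 12.85
tool_pos: [470.7, 304.8, 47.0]
tcp_rot: [3.141, 0.001, -3.14]
contact_force: [0.3, -1.2, 0.9]
grip_width: 44.2
```

Emit:
{"op": "arm_command", "data": {"targets": "0 0 0 0 0 0 0.055; 0 0 0.03 0 0 0 0.06; 0 0 0.06 0 0 0 0.07; 0 0 0.1 0 0 0 0.075; 0 0 0.1 0 0 0 0.075"}}

```text
time: 13.35
tool_pos: [473.3, 306.1, 152.0]
tcp_rot: [3.137, 0.009, -3.14]
contact_force: [-0.5, 0.5, -0.6]
grip_width: 74.2
```

```bash

python3 - <<'E'
from m import *
c=cam('wrist'); save(c,'w9.png',s=1.5); print(c['obs']['tool_pos'],c['obs']['grip_width'],c['obs']['contact_force'])
for z in (65,67,69): ring(c,z,17.75,(470,303),22,1)
ring(c,12,27,(470,303),33)
E
```

```text
[473.27367957 306.07333653 152.02323851] 74.21016139838888 [-0.49788324  0.51051125 -0.59787983]
ring z 65 n 85 c [470.1 304.8] res 0.66 free [470.2 305.   17.4]
ring z 67 n 286 c [471. 305.] res 0.66 free [471.  305.   17.5]
ring z 69 n 12 c [471.3 305.2] res 0.54 free [471.2 305.2  17.3]
ring z 12 n 446 c [469.7 304.2] res 2.5 free [467.8 304.2  25. ]
```

View pics/w9.png

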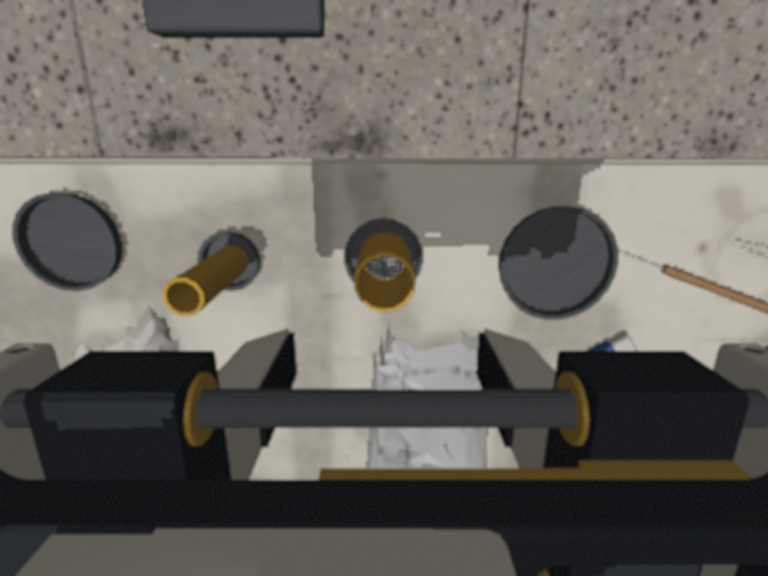

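Sieves 1 (205,275) and 2 (385,270) are both upright in their pans. Sieve_3 is next.

Emit:
{"op": "arm_command", "data": {"targets": "-0.002 -0.047 0 0 0 0 0.075; -0.004 -0.094 0 0 0 0 0.075; -0.006 -0.141 0 0 0 0 0.075; -0.008 -0.188 0 0 0 0 0.075; -0.01 -0.235 0 0 0 0 0.075"}}

```text
time: 13.9
tool_pos: [459.3, 68.1, 145.5]
tcp_rot: [3.141, -0.002, -3.14]
contact_force: [2.1, -0.2, -0.4]
grip_width: 75.3
```

Emit:
{"op": "arm_command", "data": {"targets": "-0.002 -0.047 0 0 0 0 0.075; -0.003 -0.094 0 0 0 0 0.075; -0.003 -0.115 0 0 0 0 0.075; -0.003 -0.115 -0.04 0 0 0 0.075; -0.003 -0.115 -0.08 0 0 0 0.075"}}

```text
time: 14.4
tool_pos: [457.6, -46.4, 65.6]
tcp_rot: [-3.141, 0.002, 3.141]
contact_force: [0.8, -0.1, 0.1]
grip_width: 75.0
```

Emit:
{"op": "arm_command", "data": {"targets": "0 0 -0.015 0 0 0 0.072; 0 0 -0.025 0 0 0 0.068; 0 0 -0.028 0 0 0 0.065; 0 0 -0.028 0 0 0 0.065"}}

```text
time: 14.8
tool_pos: [457.5, -45.2, 38.6]
tcp_rot: [3.141, -0.0, -3.14]
contact_force: [-0.4, -0.5, 0.1]
grip_width: 65.2
```

Grip, lift.

Emit:
{"op": "arm_command", "data": {"targets": "0 0 -0.004 0 0 0 0.06; 0 0 -0.004 0 0 0 0.05; 0 0 -0.004 0 0 0 0.042; 0 0 -0.004 0 0 0 0.042; 0 0 -0.004 0 0 0 0.042"}}

```text
time: 15.3
tool_pos: [457.9, -45.3, 35.2]
tcp_rot: [-3.141, 0.001, -3.14]
contact_force: [-0.4, -0.4, 3.0]
grip_width: 51.5
```

Emit:
{"op": "arm_command", "data": {"targets": "0 0 0 0 0 0 0.042; 0 0 0.01 0 0 0 0.042; 0 0 0.03 0 0 0 0.042; 0 0 0.06 0 0 0 0.042; 0 0 0.06 0 0 0 0.042"}}

```text
time: 15.8
tool_pos: [459.6, -45.8, 98.1]
tcp_rot: [-3.14, 0.006, -3.14]
contact_force: [0.1, -0.1, -1.0]
grip_width: 51.0
```

```bash

python3 - <<'E'
from m import *
c=cam('wrist'); save(c,'w10.png',s=1.5); print(c['obs']['tool_pos'],c['obs']['grip_width'],c['obs']['contact_force'])
z=c['obs']['tool_pos'][2]
for t in(16,18,20): ring(c,z+t,24.75,(457,-45),29,1)
ring(c,30,31.75,(457,-46),38); ring(c,12,34,(459,75),42)
E
```

```text
[459.55329699 -45.77121805  98.07401516] 50.99297205897732 [ 0.10809189 -0.12692886 -0.96484551]
ring z 114.07401516489729 n 319 c [458.7 -46. ] res 1.02 free [458.8 -45.8  24.8]
ring z 116.07401516489729 n 613 c [459.3 -46.2] res 0.72 free [459.2 -46.1  24.8]
ring z 118.07401516489729 n 51 c [456.3 -45.8] res 1.73 free [456.7 -45.9  26.4]
ring z 30 n 557 c [456.7 -46.6] res 0.73 free [456.5 -46.6  31.3]
ring z 12 n 1061 c [458.9  75.5] res 1.01 free [459.   75.6  34. ]
```

Emit:
{"op": "arm_command", "data": {"targets": "0.0005 0.04 0 0 0 0 0.042; 0.001 0.08 0 0 0 0 0.042; 0.0015 0.121 0 0 0 0 0.042; 0.0015 0.121 -0.02 0 0 0 0.042; 0.0015 0.121 -0.04 0 0 0 0.042"}}

```text
time: 16.35
tool_pos: [458.4, 77.2, 53.7]
tcp_rot: [3.141, -0.0, -3.137]
contact_force: [0.2, -0.5, -1.6]
grip_width: 51.2
```

Emit:
{"op": "arm_command", "data": {"targets": "0 0 0 0 0 0 0.042; 0 0 0 0 0 0 0.042"}}

```text
time: 16.55
tool_pos: [458.4, 75.6, 54.3]
tcp_rot: [3.142, -0.002, -3.14]
contact_force: [0.0, 0.0, -0.9]
grip_width: 51.2
```

```bash

python3 - <<'E'
from m import *
c=cam('wrist'); print(c['obs']['tool_pos'],c['obs']['grip_width'],c['obs']['contact_force'])
z=c['obs']['tool_pos'][2]
ring(c,z+17.5,24.75,(459,75),29,1.5)
ring(c,12,34,(459,75),40)
E
```

```text
[458.38845824  75.64936038  54.27005754] 51.246669829489974 [ 0.01004466  0.02598644 -0.88739711]
ring z 71.77005754107155 n 848 c [458.2  75.2] res 0.76 free [458.2  75.2  24.8]
ring z 12 n 849 c [458.8  76. ] res 0.95 free [458.6  76.   33.9]
```

Emit:
{"op": "arm_command", "data": {"targets": "0.0005 0.0005 -0.01 0 0 0 0.042; 0.0005 0.0005 -0.017 0 0 0 0.042; 0.0005 0.0005 -0.021 0 0 0 0.042; 0.0005 0.0005 -0.022 0 0 0 0.042; 0.0005 0.0005 -0.022 0 0 0 0.042"}}

```text
time: 17.1
tool_pos: [459.5, 76.2, 32.7]
tcp_rot: [3.142, -0.0, -3.14]
contact_force: [-1.1, 1.0, -2.4]
grip_width: 51.7
```

Emit:
{"op": "arm_command", "data": {"targets": "0 0 -0.0005 0 0 0 0.042; 0 0 -0.0005 0 0 0 0.042"}}

```text
time: 17.3
tool_pos: [459.7, 76.3, 32.4]
tcp_rot: [3.142, 0.0, -3.14]
contact_force: [0.6, -0.5, -1.1]
grip_width: 51.3
```

Emit:
{"op": "arm_command", "data": {"targets": "0 0 -0.0007 0 0 0 0.042; 0 0 -0.001 0 0 0 0.042; 0 0 -0.001 0 0 0 0.042; 0 0 -0.001 0 0 0 0.055; 0 0 -0.001 0 0 0 0.07"}}

```text
time: 17.8
tool_pos: [459.9, 76.2, 31.6]
tcp_rot: [3.141, 0.001, -3.14]
contact_force: [0.2, 0.2, -0.0]
grip_width: 59.0
```

Emit:
{"op": "arm_command", "data": {"targets": "0 0 0 0 0 0 0.075; 0 0 0.03 0 0 0 0.075; 0 0 0.06 0 0 0 0.08; 0 0 0.08 0 0 0 0.09; 0 0 0.08 0 0 0 0.09"}}

```text
time: 18.3
tool_pos: [461.3, 76.3, 113.7]
tcp_rot: [3.141, 0.006, -3.14]
contact_force: [-0.3, 0.5, -0.4]
grip_width: 88.9
```

```bash

python3 - <<'E'
from m import *
c=cam('wrist'); save(c,'w11.png',s=1.5); print(c['obs']['tool_pos'],c['obs']['grip_width'],c['obs']['contact_force'])
for z in (48,50,52): ring(c,z,24.75,(459,75),29,1)
ring(c,12,34,(459,75),40)
ring(c,30,31.75,(457,-46),38)
E
```

```text
[461.31150253  76.30788565 113.69763077] 88.8634099371541 [-0.29075919  0.53484606 -0.44221456]
ring z 48 n 133 c [458.4  75.7] res 0.59 free [458.6  75.8  24.3]
ring z 50 n 470 c [459.4  75.8] res 0.66 free [459.4  75.8  24.5]
ring z 52 n 12 c [458.3  76.2] res 0.46 free [458.3  76.3  24.5]
ring z 12 n 755 c [458.6  76.1] res 3.22 free [455.7  76.2  31.1]
ring z 30 n 742 c [456.6 -46. ] res 0.72 free [456.7 -46.1  31.4]
```

View pics/w11.png

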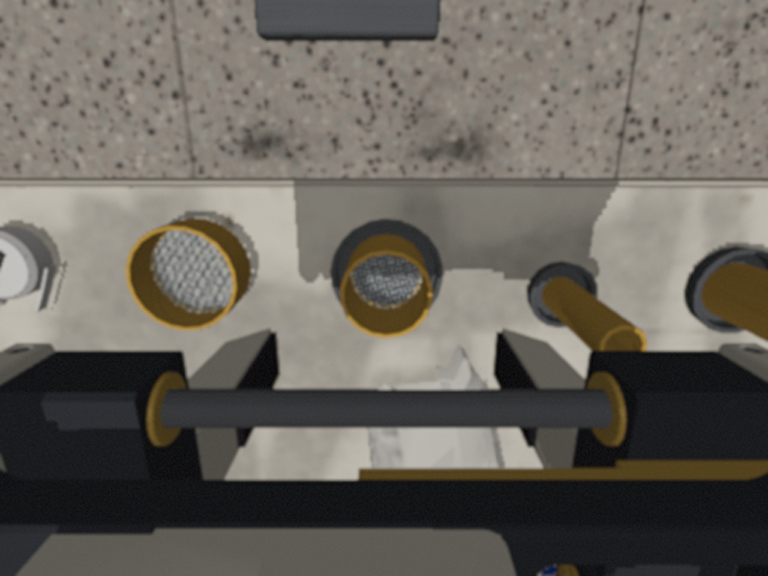

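Sieve_3 is upright in pan_3 (387,280) and sieve_4 stands alone (190,270). Taking sieve_4.

Emit:
{"op": "arm_command", "data": {"targets": "-0.001 -0.045 0 0 0 0 0.0918; -0.002 -0.09 0 0 0 0 0.0918; -0.003 -0.122 0 0 0 0 0.0918; -0.003 -0.122 0 0 0 0 0.0918; -0.003 -0.122 -0.04 0 0 0 0.0918"}}

```text
time: 18.85
tool_pos: [459.4, -47.1, 73.2]
tcp_rot: [-3.14, 0.008, 3.14]
contact_force: [0.9, 0.4, -0.8]
grip_width: 91.8
```

Emit:
{"op": "arm_command", "data": {"targets": "0 0 -0.02 0 0 0 0.0918; 0 0 -0.04 0 0 0 0.0918; 0 0 -0.053 0 0 0 0.09; 0 0 -0.053 0 0 0 0.085; 0 0 -0.053 0 0 0 0.08"}}

```text
time: 19.35
tool_pos: [456.1, -45.1, 17.8]
tcp_rot: [3.141, -0.002, -3.14]
contact_force: [-0.0, 1.0, 1.1]
grip_width: 82.4
```

Emit:
{"op": "arm_command", "data": {"targets": "0 -0.0005 -0.004 0 0 0 0.075; 0 -0.0005 -0.004 0 0 0 0.065; 0 -0.0005 -0.004 0 0 0 0.056; 0 -0.0005 -0.004 0 0 0 0.056; 0 -0.0005 -0.004 0 0 0 0.056"}}

```text
time: 19.85
tool_pos: [456.7, -46.3, 14.6]
tcp_rot: [3.142, 0.001, -3.14]
contact_force: [-0.4, 1.5, 1.4]
grip_width: 64.7
```

Emit:
{"op": "arm_command", "data": {"targets": "0 0 0 0 0 0 0.056; 0 0 0 0 0 0 0.056"}}

```text
time: 20.05
tool_pos: [456.7, -46.3, 14.6]
tcp_rot: [3.142, 0.001, -3.14]
contact_force: [-0.1, 1.0, 2.5]
grip_width: 64.6
```

Emit:
{"op": "arm_command", "data": {"targets": "0 0 0.01 0 0 0 0.056; 0 0 0.03 0 0 0 0.056; 0 0 0.06 0 0 0 0.056; 0 0 0.09 0 0 0 0.056; 0 0 0.12 0 0 0 0.056"}}

```text
time: 20.55
tool_pos: [456.1, -46.2, 135.8]
tcp_rot: [3.141, -0.0, -3.14]
contact_force: [0.2, 0.1, -1.9]
grip_width: 64.7
```

Emit:
{"op": "arm_command", "data": {"targets": "0 0 0 0 0 0 0.056; 0 0 0 0 0 0 0.056"}}

```text
time: 20.75
tool_pos: [456.5, -46.3, 134.7]
tcp_rot: [-3.141, 0.001, -3.14]
contact_force: [0.7, -0.5, -2.0]
grip_width: 64.7
```

```bash

python3 - <<'E'
from m import *
c=cam('wrist'); print(c['obs']['tool_pos'],c['obs']['grip_width'],c['obs']['contact_force'])
z=c['obs']['tool_pos'][2]
for t in(13.5,15.5,17.5): ring(c,z+t,31.75,(456.7,-46),36,1)
E
```

```text
[456.50000568 -46.2962334  134.65562093] 64.72709611565175 [ 0.73410674 -0.46676703 -1.9855248 ]
ring z 148.1556209331696 n 399 c [455.7 -46.7] res 0.82 free [455.8 -46.6  31.6]
ring z 150.1556209331696 n 1017 c [456.5 -46.7] res 0.72 free [456.3 -46.7  31.5]
ring z 152.1556209331696 n 80 c [455.8 -46.5] res 1.25 free [456.  -46.4  32.7]
```

Emit:
{"op": "arm_command", "data": {"targets": "0.002 0.047 0 0 0 0 0.056; 0.004 0.094 0 0 0 0 0.056; 0.006 0.141 0 0 0 0 0.056; 0.008 0.188 0 0 0 0 0.056; 0.01 0.235 0 0 0 0 0.056"}}

```text
time: 21.3
tool_pos: [465.4, 190.3, 132.6]
tcp_rot: [-3.141, -0.003, -3.141]
contact_force: [1.1, -0.9, -0.7]
grip_width: 64.9
```

Emit:
{"op": "arm_command", "data": {"targets": "0.002 0.047 0 0 0 0 0.056; 0.004 0.094 0 0 0 0 0.056; 0.006 0.141 0 0 0 0 0.056; 0.008 0.188 0 0 0 0 0.056; 0.0086 0.235 0 0 0 0 0.056"}}

```text
time: 21.8
tool_pos: [474.2, 425.1, 131.9]
tcp_rot: [-3.139, -0.003, -3.14]
contact_force: [1.3, 0.2, -0.9]
grip_width: 64.8
```

Emit:
{"op": "arm_command", "data": {"targets": "0 0.008 0 0 0 0 0.056; 0 0.008 -0.04 0 0 0 0.056; 0 0.008 -0.08 0 0 0 0.056; 0 0.008 -0.09 0 0 0 0.056; 0 0.008 -0.09 0 0 0 0.056"}}

```text
time: 22.3
tool_pos: [473.8, 430.1, 41.6]
tcp_rot: [-3.138, -0.005, -3.141]
contact_force: [0.2, 0.9, -1.0]
grip_width: 64.8
```

```bash

python3 - <<'E'
from m import *
c=cam('wrist'); save(c,'w12.png',s=1.5); print(c['obs']['tool_pos'],c['obs']['grip_width'],c['obs']['contact_force'])
z=c['obs']['tool_pos'][2]
ring(c,z+15,31.75,(475,432),36,1.5)
ring(c,12,41,(475,432),48)
E
```

```text
[473.82234457 430.14529685  41.60903916] 64.80160439632668 [ 0.20741313  0.94120002 -0.9604302 ]
ring z 56.60903916381613 n 1291 c [473.8 429.8] res 0.77 free [473.7 429.9  31.5]
ring z 12 n 1027 c [474.8 432.4] res 0.95 free [474.6 432.3  40.8]
```

View pics/w12.png

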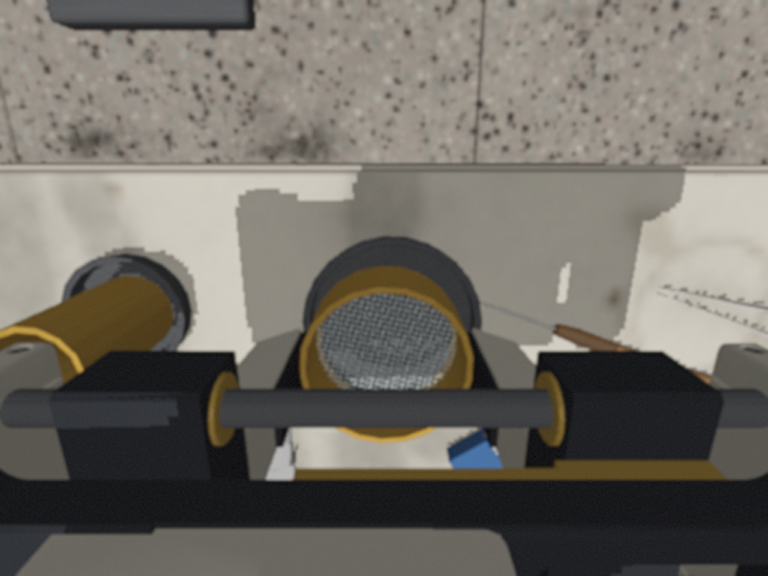

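Sieve_4 is over pan_4 (390,290), short by about 2 mm in y. I'll correct that and lower.

Emit:
{"op": "arm_command", "data": {"targets": "0.0005 0.001 0 0 0 0 0.056; 0.0005 0.001 -0.005 0 0 0 0.056; 0.0005 0.001 -0.01 0 0 0 0.056; 0.0005 0.001 -0.01 0 0 0 0.056"}}

```text
time: 22.75
tool_pos: [475.4, 432.5, 34.1]
tcp_rot: [-3.141, -0.0, -3.14]
contact_force: [-0.6, 0.1, -1.6]
grip_width: 64.7
```

Emit:
{"op": "arm_command", "data": {"targets": "-0.0005 0 -0.007 0 0 0 0.056; -0.0005 0 -0.012 0 0 0 0.056; -0.0005 0 -0.0155 0 0 0 0.056; -0.0005 0 -0.0155 0 0 0 0.056; -0.0005 0 -0.0155 0 0 0 0.056"}}

```text
time: 23.25
tool_pos: [475.1, 432.7, 18.7]
tcp_rot: [-3.142, -0.0, -3.14]
contact_force: [-0.3, -0.3, -1.0]
grip_width: 64.9
```

Emit:
{"op": "arm_command", "data": {"targets": "0 0 -0.0005 0 0 0 0.056; 0 0 -0.0005 0 0 0 0.056"}}

```text
time: 23.45
tool_pos: [475.2, 432.8, 18.4]
tcp_rot: [3.141, 0.0, -3.14]
contact_force: [0.2, -1.2, -0.9]
grip_width: 64.8
```

Emit:
{"op": "arm_command", "data": {"targets": "0 0 -0.0007 0 0 0 0.056; 0 0 -0.0012 0 0 0 0.056; 0 0 -0.0012 0 0 0 0.056; 0 0 -0.0012 0 0 0 0.075; 0 0 -0.0012 0 0 0 0.09"}}

```text
time: 23.95
tool_pos: [475.3, 432.8, 17.1]
tcp_rot: [3.141, 0.0, -3.14]
contact_force: [0.4, 0.3, -0.1]
grip_width: 76.3
```

Emit:
{"op": "arm_command", "data": {"targets": "0 0 0 0 0 0 0.0918; 0 0 0 0 0 0 0.0918; 0 0 0.03 0 0 0 0.0918; 0 0 0.07 0 0 0 0.0918; 0 0 0.11 0 0 0 0.0918"}}

```text
time: 24.45
tool_pos: [474.8, 432.4, 127.7]
tcp_rot: [-3.141, -0.001, -3.14]
contact_force: [1.0, 0.1, -0.0]
grip_width: 91.4
```

Emit:
{"op": "arm_command", "data": {"targets": "0.02 -0.04 0.03 0 0 0 0.0918; 0.04 -0.08 0.06 0 0 0 0.0918; 0.06 -0.12 0.09 0 0 0 0.0918; 0.06 -0.15 0.12 0 0 0 0.0918; 0.06 -0.15 0.12 0 0 0 0.0918"}}

```text
time: 24.95
tool_pos: [538.0, 279.5, 252.1]
tcp_rot: [3.14, 0.008, 3.138]
contact_force: [0.3, 0.7, 0.3]
grip_width: 91.6
```

Emit:
{"op": "arm_command", "data": {"targets": "0 0 0 0 0 0 0.0918; 0 0 0 0 0 0 0.0918; 0 0 0 0 0 0 0.0918"}}

```text
time: 25.25
tool_pos: [534.2, 283.7, 245.4]
tcp_rot: [-3.141, -0.003, -3.139]
contact_force: [-0.5, 0.2, 0.0]
grip_width: 92.0
```

```bash

python3 - <<'E'
from m import *
c=cam('wrist'); save(c,'w13.png',s=1.5); print(c['obs']['tool_pos'],c['obs']['time'],c['obs']['contact_force'])
for z,r,rp,g in((84,10.75,20,(473.5,191)),(67,17.75,27,(470,304)),(50,24.75,34,(459,76)),(33,31.75,41,(475,432))):
    ring(c,z,r,g,r+5,2); ring(c,12,rp,g,rp+5,1.5)
c=cam('scene'); save(c,'s13.png',(150,80,390,300),3); P=cloud(c)
for n,u,v in(('counter',283,256),('jar',308,270)):print(n,P[v,u].round())
E
```

```text
[534.1557685  283.74894781 245.3994242 ] 25.25 [-0.52548982  0.17317252  0.00070746]
ring z 84 n 153 c [474.2 191.7] res 0.7 free [474.1 191.7  10.6]
ring z 12 n 198 c [473.3 191.3] res 1.33 free [473.2 191.3  19.9]
ring z 67 n 209 c [471.3 304.9] res 0.67 free [471.2 304.9  17.5]
ring z 12 n 313 c [470.3 304.3] res 1.13 free [470.3 304.1  27.1]
ring z 50 n 324 c [459.8  76.5] res 0.71 free [459.7  76.5  24.5]
ring z 12 n 397 c [459.3  77. ] res 2.84 free [459.1  78.9  31.7]
ring z 33 n 336 c [475.6 432. ] res 0.69 free [475.5 432.   31.4]
ring z 12 n 515 c [475.3 432.1] res 2.51 free [474.9 431.1  39.5]
counter [ 449. -167.   20.]
jar [ 453. -263.   63.]
```

View pics/w13.png

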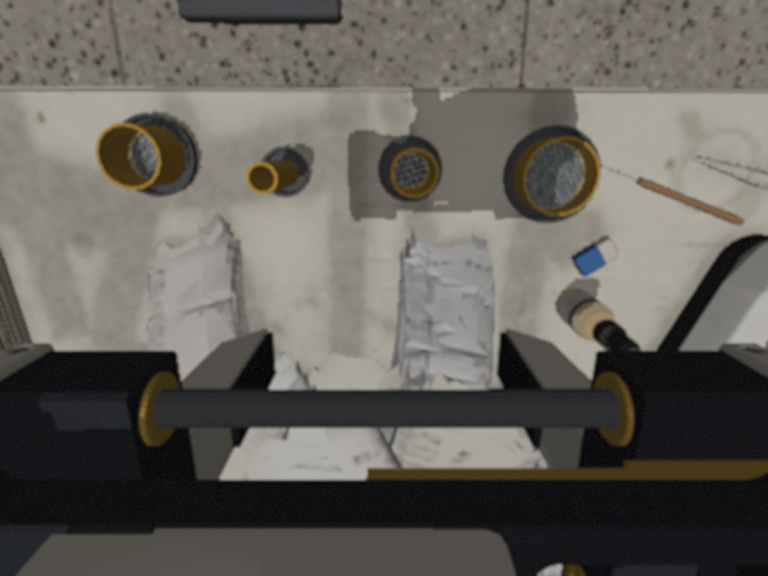

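View pics/s13.png

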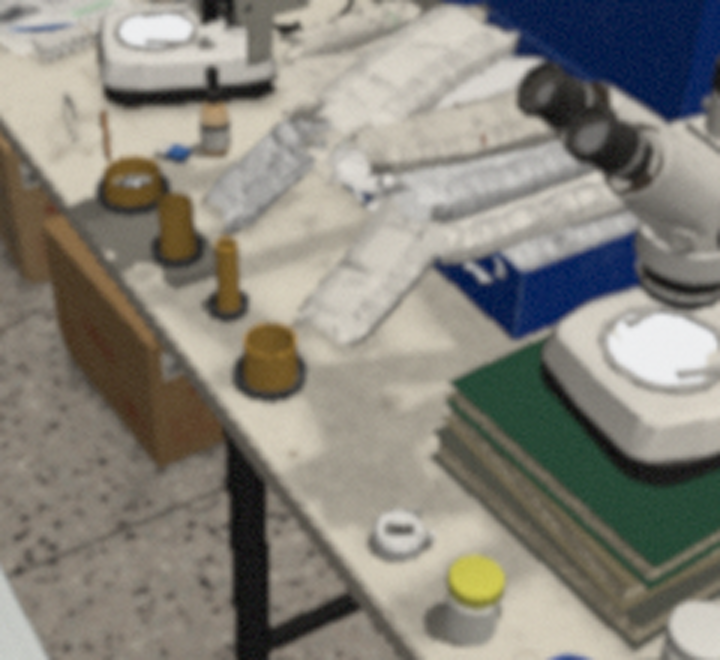

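All four sieves stand upright in their own pans: wrist view (145,155), (275,175), (412,172) and (555,178). In the scene view the counter and jar are unmoved, and the arm is clear of everything. I'm handing the job in.

```bash
python3 -c "
from plant import *
print(close_job())"
```

```text
the job is handed in; nothing more can be done
None
```

I took the nest apart from the top, and each sieve now stands upright in the pan of its own size. I handed the job in at about 25 s of the 109 s allowed.

- **Placement:** in the last wrist images the sieve and pan centres agree to about 1 mm. The tops are at z of about 84, 67, 50 and 33 mm, as expected with each foot on the 3 mm pan floor.
- **Weaker checks:** the final rim fits of pan_3 and pan_4 were rougher (residuals 2.5–2.8 mm) because the sieves partly cover the rims and their walls mix into the fit. Both had fitted within 1 mm just before I set the sieves down.
- **Bystanders:** the counter and jar read the same to within about 2 mm (measurement noise) as at the start.
- **Robot:** the arm was clear of everything at hand-in. The highest tool force read between moves was about 6.5 N.

No check failed. `close_job()` reports no verdict, so I have no confirmation from the judge.

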